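Put up the clerk's name plate at the service window

ROBOT

A 6-joint arm with a two-finger parallel gripper is mounted at the origin on the work surface. World frame = base frame: x ahead of the robot, y to its left, z up, the work surface at z = 0. Lengths are in m, angles in degrees, forces in N, time in s.
With the tool pointing down it reaches from about 0.375 to 0.9 m from the base axis. Payload 3.1 kg.
Tool frame: the origin (TCP) lies at the very end of the fingers, on their centre line; the grasp point (between the pads) lies arm.grip_point_offset behind it (arm.grip_point_offset is the distance from the TCP to the grasp point, in m); z points along the fingers, y is the line along which they close (so a half turn about z gives the same grasp; the last joint's range is limited). The gripper opens to 85 mm and grips with 20 to 120 N. Pads are 22 mm wide; open, the fingers measure 114 mm over their backs; the gripper's body (76 mm by 85 mm) begins 54 mm behind the grasp point. The pads swing forward as they close: fully open they stand 13 mm farther back than shut.
Start: joints at [-83.108, 30.224, 82.088, -0, 67.689, -10.227], TCP at [0.184, -0.597, 0.231] pointing down, gripper open.
Joint ranges: [-176.69, 176.69], [-43.24, 126.21], [12.49, 139.97], [-82, 262], [0, 151.66], [-163.58, 163.58]. Speed limits (degrees/s): [159.86, 159.86, 180, 180, 180, 180].

INTERFACE

Orientations are given as [roll, pitch, yaw] about the fixed x, y, z axes, in that order (R = Rz(yaw) Ry(pitch) Rx(roll)).
In Python, from workcell import arm, imaging, spotter gives the robot as it stands. The module is installed in compiled form; this text tells all that it offers.
- The arm moves only by the tool apply_moves, never from a script. Its argument "deltas" is one flat list of numbers, 7 for each row, row after row: the shift along the tool's x, y, z in mm, then the turn, a rotation vector about the tool's x, y, z in degrees, then the finger opening in mm, from 0 to 85.4. A call has 1 to 10 rows; each row shifts and turns the commanded pose from where the row before left it, along the tool's axes as they then stand; what a row does not reach is not made up. A row lasts 1/8 s, in which the tool goes at most 62.5 mm and 10.7 degrees, less where a joint would pass 70% of its speed; a pose out of reach is approached as far as the arm can. A call is refused whole if a number of a shift passes 62.5 or a number of a turn 10.7, either way. A call with a gripper value outside its range is refused whole. The fingers move at their own pace and stop on an object; "squeeze" is the grip in N (left out, the last holds). Time passes only in rows, so rows that do not move let the fingers close. It gives the time, the measured TCP pose, the force, the opening and the grip force at its end, in the units of the state.
- arm.observe(): the state, without advancing time (a new reading comes with each control period).
- imaging.grab_frame(name): name is "scene" or "top" or "wrist"; returns a dict with "pixels" (384x512x3 uint8, red, green, blue), "camera_matrix" (3x3 intrinsics, pixels), "R" (3x3) and "t" (3): a world point X has camera coordinates R X + t. Camera axes: x right, y down, z forward; pixel columns grow to the right and rows downward; lengths in m; the calibration is good to about 2 mm. A picture is of the moment at which its call begins. There is no depth.
- arm.finish_job(): hands the job in; it is judged then, once.
Trained networks look in the newest picture that a camera, given by its name, has taken for a name from the list of things; names that differ only in an ending like _2 or _b are one class to them, and where a whole thing is asked for, a point or a joint stands for the part that bears it (a point fixed in the world has none). Each returns a list of dicts, best first, with "conf" (0 to 1); they miss things now and then, are a little off and sometimes report something else, mostly with a low value. They report only what shows in the picture. A call takes as long as a camera call.
- spotter.look_for(name, camera): "point" ([x, y, z] in m, in the coordinates of the camera as it stood for that picture, good to about 4 mm: the middle of the surface that is visible of it).
- spotter.regions_of(name, camera): "region" (384x512 bool, what is visible of it).
- spotter.mark_of(name, camera): "point" ([x, y, z] in m, in the coordinates of the camera as it stood for that picture, good to about 4 mm: a listed point, or the origin of a listed thing).
The state is a dict: "time": time; "joints": joint angles; "qd": joint speeds; "joint_efforts": joint torques, N m; "position": TCP position; "eef_rot": TCP orientation; "contact_force": force on the tool from outside, world axes, zero at the start; "moment": the same for the moment, N m; "opening": finger opening in m; "grip_force": force on a finger pad.
Only numpy, scipy, OpenCV 4.12 (cv2) and the standard library are available. Lean on these libraries where they do the work, as an engineer would, in place of code of your own. Each camera call takes 0.05 s, during which the arm holds its last target. There are 200 camera calls.

TASK

Open the window for business: lift the long name plate up out of the wooden rack, slide it endways into the open end of the aluminium sign holder, and push it fully home against the end stop. Leave it there, with the other two plates still standing in the rack and everything else on the counter left where it is.

Things in the scene. Friction and masses are not known exactly. Their poses are not given: they have to be found in the camera images.
- nameplate: The long name plate: flat white acrylic, 180 mm long (y) x 70 high (z) x 8 thick (x), corners rounded to 10 mm, a dark strip on both faces, about 120 g. Stands on its long edge in one of the rack's three slots (which one varies), midway along it. Origin: middle of the lower long edge; top edge at z = 70 mm, ends at y = -90 and +90 mm.
- short_plate: Another white plate of the same kind standing in the rack, but only 110 mm long (70 mm high, 8 mm thick). It belongs in the rack. Origin and axes as for the name plate.
- arched_plate: A white plate with a half-round top standing in the rack, 100 mm long, 105 mm high in the middle, 8 mm thick. It belongs in the rack. Origin and axes as for the name plate.
- rack: Wooden plate rack, fixed: block 150 (x) x 204 (y) x 40 mm high with three slots along y, at x = -45, 0 and +45 mm, each 11 mm wide, 188 long (both ends closed, open only upward) and 28 deep: slot floor at z = 12 mm, rim at 40 mm. Origin: centre of its underside.
- holder: Aluminium sign holder, fixed: a level channel along y on a foot 85 x 150 x 6 mm and two stems. Origin: centre of the underside, below the channel's middle. Slot 11 mm wide (centred on x = 0), floor at z = 50 mm, roof from 123 to 126 mm; full back wall on the -x side, on the +x side just 8 mm lips along floor and roof, with an open window between. Walls 3 mm.
- holder_mouth (a point): Open end of the channel, the only way in: middle of the slot at floor level (holder y = -92, z = 50 mm), at the outer edge of a flared mouth. Floor, roof and straight slot begin at y = -80 mm; from there out to -92 the lips and back wall flare to about 17 mm apart. Axes as the holder's: a plate goes in along +y.
- holder_stop (a point): End stop: middle of the slot at floor level (holder y = +80, z = 50 mm), on the inner face of the black cap that closes the +y end. The straight slot is 160 mm long. A name plate fully home has its origin at holder y = -10, z = 50 mm, and its other end stands 8 mm proud of the flared mouth.
- calculator: Bystander, loose: grey desk calculator lying flat, 150 (x) x 105 (y) x 26 mm high. Origin: centre of its underside.
- stamp: Bystander, loose: black and grey self-inking hand stamp standing upright, 42 x 60 mm, 84 mm high. Origin: centre of its underside.
- dish: Bystander, loose: round shallow red coin dish, 116 mm across, 30 mm high. Origin: centre of its underside.
- pen_cup: Bystander, loose: round pen cup, 80 mm across and 95 mm high, with three pens reaching to 150 mm. Origin: centre of its underside.
- tape_dispenser: Bystander, loose: beige weighted tape dispenser, 60 (x) x 165 (y) mm, 82 mm high. Origin: centre of its underside.
- sanitiser: Bystander, loose: clear hand-sanitiser bottle with a pump head, 62 mm across, 176 mm high. Origin: centre of its underside.

How it is judged:
By the outcome, as a careful person would: the job done as asked, in the order asked, and still so for the second after the job is handed in, with the robot touching nothing.
It also fails if it takes over 46 s, if anything falls off the work surface, if the arm or the gripper's body presses on something with over 40 N, if the wrist force passes 120 N, or if a joint passes its speed limit or range.

## Working session

There is one attempt and no reset: what is moved stays moved. The work goes in short steps, Python scripts to look and compute and a tool call to move; the robot and the scene stay as the last step left them, time stands still between calls to the robot, and variables do not carry over. Pictures are saved under pics/ and viewed, at most 10 in all, crops included, and the job is handed in when it is done.

Besides the shell and the picture viewer there is one more tool, called after "Emit:" as name(argument=value, ...) on one line, values as JSON. apply_moves: Moves the arm, as the interface text tells. Its arguments: {"type":"object","properties":{"deltas":{"type":"array"},"squeeze":{"type":"number"}},"required":["deltas"]}

```bash
mkdir -p pics
cat > h.py <<'E'
from workcell import arm, imaging, spotter
import numpy as np, cv2
def grab(c,fn=None):
    f=imaging.grab_frame(c)
    if fn: cv2.imwrite('pics/'+fn,f['pixels'][:,:,::-1])
    return f
def w(f,p): return f['R'].T@(np.array(p)-f['t'])
def proj(f,X):
    c=(f['R']@np.array(X).T).T+f['t']; c=c@f['camera_matrix'].T
    return c[...,:2]/c[...,2:]
def ray(f,uv,z):
    d=f['R'].T@np.linalg.inv(f['camera_matrix'])@np.array([uv[0],uv[1],1.]); o=-f['R'].T@f['t']
    return o+d*(z-o[2])/d[2]
E
python3 - <<'E'
from h import *
np.set_printoptions(precision=4,suppress=True)
print(arm.grip_point_offset, arm.observe())
a=[]
for c in ['scene','top']:
    f=grab(c,c+'0.png'); a.append(f['pixels'])
    print(c,-f['R'].T@f['t'])
    for n in ['nameplate','short_plate','arched_plate','rack','holder','holder_mouth','holder_stop','calculator','stamp','dish','pen_cup','tape_dispenser','sanitiser']:
        print(n,[(w(f,d['point']),round(d['conf'],2)) for d in spotter.mark_of(n,c)[:2]])
E
```

```text
0.0187 {'time': 0.0, 'joints': array([-83.1086,  30.2797,  82.1586,   0.0007,  67.6897, -10.2282]), 'qd': array([-0.0661,  0.0565,  0.0507,  0.0291, -0.0663, -0.0575]), 'joint_efforts': array([ -0.0013, -44.2359, -17.8025,  -0.0004,   0.0085,  -0.    ]), 'position': array([ 0.1839, -0.5966,  0.2303]), 'eef_rot': array([-179.8742,   -0.0234,   17.1194]), 'contact_force': array([-0.2944,  0.5596, -0.6988]), 'moment': array([-0.0044,  0.0413, -0.0065]), 'grip_force': 0.0, 'opening': 0.08548908098611635}
scene [1.2226 0.0158 0.7181]
nameplate [(array([ 0.5302, -0.3314,  0.0162]), 0.76)]
short_plate [(array([ 0.4899, -0.3288,  0.0117]), 0.62)]
arched_plate [(array([ 0.443, -0.325,  0.01 ]), 0.89), (array([0.5414, 0.217 , 0.0017]), 0.38)]
rack [(array([ 0.4861, -0.3297, -0.0029]), 0.61)]
holder [(array([0.5384, 0.216 , 0.0038]), 0.69)]
holder_mouth [(array([0.5347, 0.1252, 0.0513]), 0.85)]
holder_stop [(array([0.5544, 0.2953, 0.0494]), 0.72)]
calculator [(array([ 0.3867, -0.0282,  0.    ]), 0.58), (array([0.5414, 0.2158, 0.0014]), 0.17)]
stamp [(array([ 0.7643, -0.1003, -0.0041]), 0.78)]
d
[... 374 characters left out ...]
0.74), (array([ 0.5329, -0.3246,  0.0135]), 0.55)]
short_plate [(array([ 0.4848, -0.3279,  0.013 ]), 0.43)]
arched_plate [(array([ 0.4411, -0.3215,  0.01  ]), 0.42)]
rack [(array([ 0.4867, -0.3267,  0.0001]), 0.66)]
holder [(array([0.5439, 0.2175, 0.0017]), 0.62)]
holder_mouth []
holder_stop [(array([0.5524, 0.2994, 0.0456]), 0.72)]
calculator [(array([ 0.3891, -0.0259,  0.0026]), 0.89), (array([ 0.6737,  0.3936, -0.0015]), 0.32)]
stamp [(array([ 0.7633, -0.0997, -0.001 ]), 0.86)]
dish [(array([ 0.3799,  0.2162, -0.0034]), 0.83)]
pen_cup [(array([ 0.6758,  0.3928, -0.0047]), 0.61)]
tape_dispenser [(array([0.7786, 0.0959, 0.0002]), 0.96)]
sanitiser [(array([ 0.7355, -0.2748,  0.0002]), 0.75)]
```

View pics/top0.png

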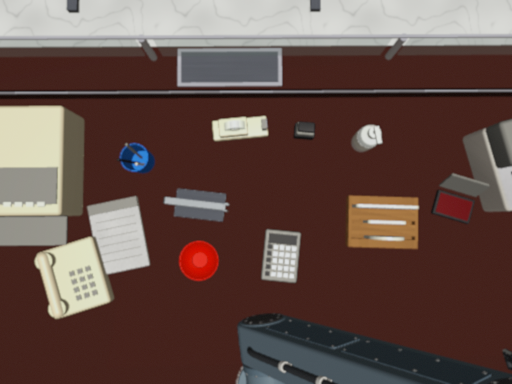

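View pics/scene0.png

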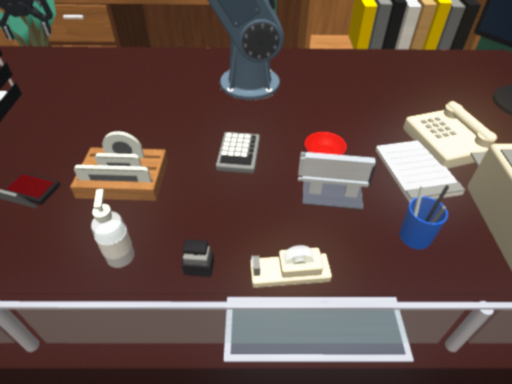

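Top view: rack at about (383,222). The plate at row 207 (columns 356–418) is the longest one, nearest the window, and both views agree on that. The holder runs from (165,201) to (228,206). I'll turn the tool and go over the nameplate for a wrist look.

```bash
cat >> h.py <<'E'
from scipy.spatial.transform import Rotation as Ro
np.set_printoptions(precision=4,suppress=True)
def plan(pos,rpy):
    s=arm.observe(); A=Ro.from_euler('xyz',s['eef_rot'],degrees=True); B=Ro.from_euler('xyz',rpy,degrees=True)
    print('t',s['time'],'turn',(A.inv()*B).as_rotvec(degrees=True),'then shift mm',B.inv().apply(np.array(pos)-s['position'])*1000)
E
python3 - <<'E'
from h import *
plan([.53,-.40,.25],[180,0,87])
E
```

```text
t 1.4 turn [  0.0003  -0.0003 -69.8773] then shift mm [215.1079 335.189  -18.6825]
```

Emit:
apply_moves(deltas=[0, 0, -3, 0, 0, -10, 60, 0, 0, -3, 0, 0, -10, 60, 0, 0, -3, 0, 0, -10, 60, 0, 0, -3, 0, 0, -10, 60, 0, 0, -3, 0, 0, -10, 60, 0, 0, -3, 0, 0, -10, 60, 0, 0, 0, 0, 0, -10, 60], squeeze=60)

```text
time: 2.28
position: [0.184, -0.5975, 0.2496]
eef_rot: [180.0, 0.0, 87.5]
contact_force: [0.4, 0.2, -0.3]
opening: 0.0601
grip_force: 0.0
```

Emit:
apply_moves(deltas=[27, 42, 0, 0, 0, 0, 60, 27, 42, 0, 0, 0, 0, 60, 27, 42, 0, 0, 0, 0, 60, 27, 42, 0, 0, 0, 0, 60, 27, 42, 0, 0, 0, 0, 60, 27, 42, 0, 0, 0, 0, 60, 27, 42, 0, 0, 0, 0, 60, 27, 42, 0, 0, 0, 0, 60, 0, 0, 0, 0, 0, 0, 60, 0, 0, 0, 0, 0, 0, 60])

```text
time: 3.52
position: [0.5302, -0.3983, 0.2491]
eef_rot: [-179.9, 0.0, 87.2]
contact_force: [-0.8, -0.2, 0.5]
opening: 0.0599
grip_force: 0.0
```

Run:
```python
from h import *
s=arm.observe(); print(s['position'],s['eef_rot'],s['opening'],s['contact_force'])
f=grab('wrist','w1.png'); print(-f['R'].T@f['t'],f['R'][2])
for n in ['nameplate','short_plate','rack']:
    for d in spotter.mark_of(n,'wrist')[:2]: print(n,w(f,d['point']),d['conf'])
```

```text
[ 0.5302 -0.3983  0.2491] [-179.9492    0.0054   87.1597] 0.059855182427057334 [-0.8382 -0.2393  0.5357]
[ 0.5343 -0.3331  0.3915] [-0.0133 -0.2593 -0.9657]
nameplate [ 0.5321 -0.3331  0.0099] 0.61
short_plate [ 0.489  -0.3295  0.0102] 0.71
rack [ 0.4867 -0.3281 -0.0007] 0.96
```

View pics/w1.png

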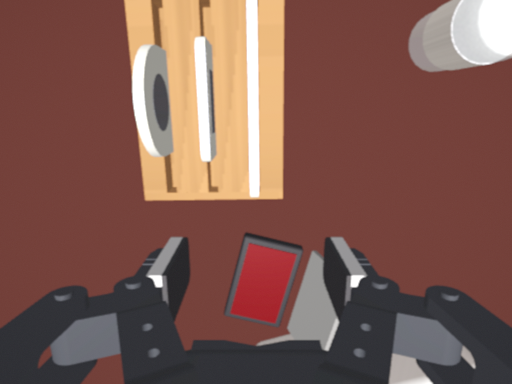

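The wrist view shows the long plate's top edge running from (252,0) to (254,195), near end at row 195. The other plates are to its left, with the short one ending at row 160. Next I fit that top edge line.

```bash
cat > fit.py <<'E'
from h import *
f=imaging.grab_frame('wrist'); g=f['pixels'].astype(int); m=(g.min(2)>170); m[:, :235]=0; m[:,275:]=0; m[198:]=0
ys=np.arange(5,190); xs=[]
for y in ys:
    c=np.where(m[y])[0]; xs.append((c.min(),c.max(),c.mean()) if len(c) else (np.nan,)*3)
xs=np.array(xs); print(xs[::30])
p=np.polyfit(ys,xs[:,2],1); e=np.where(m.any(1))[0].max()
P=[ray(f,(np.polyval(p,v),v),.082) for v in (5,e)]
d=P[0]-P[1]; print(P,'yaw',np.degrees(np.arctan2(-d[0],d[1])),'end row',e)
E
python3 fit.py
```

```text
[[246.  257.  251.5]
 [246.  258.  252. ]
 [247.  258.  252.5]
 [248.  259.  253.5]
 [248.  259.  253.5]
 [249.  259.  254. ]
 [250.  260.  255. ]]
[array([ 0.5339, -0.2541,  0.082 ]), array([ 0.5279, -0.4188,  0.082 ])] yaw -2.0848333722593133 end row 196
```

Run:
```python
from h import *
plan([.5284,-.410,.045],[180,0,87.9])
```

```text
t 3.775 turn [-0.0063  0.0023 -0.8862] then shift mm [-10.6767  -0.6501 204.4119]
```

Emit:
apply_moves(deltas=[-10.7, -0.7, 40, 0, 0, -0.9, 45, 0, 0, 40, 0, 0, 0, 45, 0, 0, 40, 0, 0, 0, 45, 0, 0, 35, 0, 0, 0, 45, 0, 0, 25, 0, 0, 0, 45, 0, 0, 14, 0, 0, 0, 45, 0, 0, 10, 0, 0, 0, 45, 0, 0, 0, 0, 0, 0, 45, 0, 0, 0, 0, 0, 0, 45])

```text
time: 4.9
position: [0.5297, -0.4097, 0.0464]
eef_rot: [179.9, 0.1, 88.0]
contact_force: [-1.0, 0.1, 0.2]
opening: 0.0447
grip_force: 0.0
```

Run:
```python
from h import *
s=arm.observe(); print(s['position'],s['eef_rot'],s['opening'],s['contact_force'])
a=grab('wrist')['pixels']; b=cv2.resize(grab('scene')['pixels'][120:210,60:180],(512,384),interpolation=2)
cv2.imwrite('pics/g1.png',np.hstack([cv2.resize(a,(400,300)),cv2.resize(b,(400,300))])[:,:,::-1])
```

```text
[ 0.5297 -0.4097  0.0464] [179.9183   0.0829  88.0182] 0.044702139381414784 [-0.9532  0.0806  0.2279]
```

View pics/g1.png

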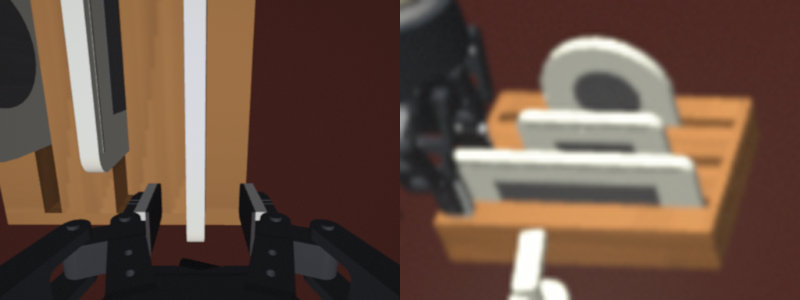

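The wrist view shows the plate's top edge (columns 186–205) between the pads (158 and 242), about 1.5 mm left of centre. I'll nudge across, close, and check.

Emit:
apply_moves(deltas=[0, -1.5, 0, 0, 0, 0, 30, 0, 0, 0, 0, 0, 0, 15, 0, 0, 0, 0, 0, 0, 4, 0, 0, 0, 0, 0, 0, 2, 0, 0, 0, 0, 0, 0, 2, 0, 0, 0, 0, 0, 0, 2, 0, 0, 0, 0, 0, 0, 2], squeeze=80)

```text
time: 5.88
position: [0.5278, -0.4093, 0.0457]
eef_rot: [180.0, 0.0, 88.0]
contact_force: [-0.2, 0.1, 4.1]
opening: 0.0071
grip_force: 78.3
```

Emit:
apply_moves(deltas=[0, 0, -4, 0, 0, 0, 2, 0, 0, -8, 0, 0, 0, 2, 0, 0, -12, 0, 0, 0, 2, 0, 0, -16, 0, 0, 0, 2, 0, 0, -20, 0, 0, 0, 2, 0, 0, -20, 0, 0, 0, 2, 0, 0, -15, 0, 0, 0, 2, 0, 0, -5, 0, 0, 0, 2, 0, 0, 0, 0, 0, 0, 2])

```text
time: 7.0
position: [0.5277, -0.409, 0.1456]
eef_rot: [180.0, 0.0, 88.0]
contact_force: [-1.0, 0.7, -1.5]
opening: 0.0069
grip_force: 77.8
```

Run:
```python
from h import *
s=arm.observe(); print(s['position'],s['eef_rot'],s['opening'],s['contact_force'],s['moment'])
a=grab('wrist')['pixels']; b=cv2.resize(grab('scene')['pixels'][100:210,40:187],(400,300),interpolation=2)
cv2.imwrite('pics/g2.png',np.hstack([cv2.resize(a,(400,300)),b])[:,:,::-1])
for c in ['scene','top']:
    f=grab(c)
    for n in ['holder','holder_mouth','holder_stop']:
        for d in spotter.mark_of(n,c)[:1]: print(c,n,w(f,d['point']),d['conf'])
```

```text
[ 0.5277 -0.409   0.1456] [179.9899   0.0124  88.0189] 0.006864916487344197 [-0.9703  0.7139 -1.4776] [-0.1036  0.033   0.0271]
scene holder [0.5403 0.2203 0.0033] 0.56
scene holder_mouth [0.532  0.1242 0.0533] 0.89
scene holder_stop [0.5527 0.2938 0.0486] 0.55
top holder [ 0.5428  0.2176 -0.0002] 0.92
top holder_mouth [0.5323 0.1269 0.0533] 0.78
top holder_stop [0.551  0.2963 0.0471] 0.74
```

View pics/g2.png

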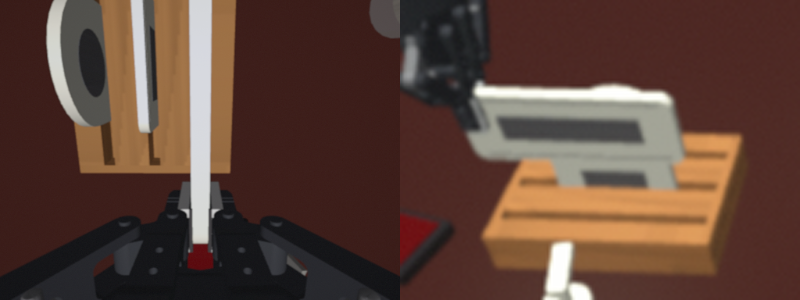

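The plate is out and looks level. The other two still stand in the rack. Now a wrist look at the holder from above, offset sideways so the plate doesn't hide it.

Run:
```python
from h import *
plan([.49,.13,.27],[180,0,83.7])
```

```text
t 7.5 turn [-0.0208 -0.0182  4.318 ] then shift mm [ 531.5793  -96.5422 -124.9794]
```

Emit:
apply_moves(deltas=[0, 0, -40, 0, 0, 2, 2, 15, 0, -40, 0, 0, 2.3, 2, 40, -8, -20, 0, 0, 0, 2, 50, -10, -10, 0, 0, 0, 2, 50, -10, -10, 0, 0, 0, 2, 50, -10, -5, 0, 0, 0, 2, 50, -10, 0, 0, 0, 0, 2, 50, -10, 0, 0, 0, 0, 2, 50, -10, 0, 0, 0, 0, 2, 50, -10, 0, 0, 0, 0, 2])

```text
time: 8.75
position: [0.4935, 0.0037, 0.2706]
eef_rot: [180.0, 0.0, 83.7]
contact_force: [0.6, -0.0, -0.9]
opening: 0.0068
grip_force: 78.2
```

Emit:
apply_moves(deltas=[50, -8, 0, 0, 0, 0, 2, 40, -6, 0, 0, 0, 0, 2, 25, -4, 0, 0, 0, 0, 2, 12, -2, 0, 0, 0, 0, 2, 0, 0, 0, 0, 0, 0, 2, 0, 0, 0, 0, 0, 0, 2])

```text
time: 9.5
position: [0.488, 0.1297, 0.2703]
eef_rot: [180.0, 0.0, 83.7]
contact_force: [0.1, 0.2, -1.1]
opening: 0.007
grip_force: 78.2
```

Run:
```python
from h import *
s=arm.observe(); print(s['position'],s['eef_rot'],s['opening'],s['contact_force'],s['moment'])
f=grab('wrist','w3.png'); np.savez('w3',**f)
for n in ['holder','holder_mouth','holder_stop']:
    for d in spotter.mark_of(n,'wrist')[:1]: print(n,w(f,d['point']),d['conf'])
```

```text
[0.488  0.1297 0.2703] [179.9993   0.031   83.6718] 0.006975540604121859 [ 0.0917  0.2263 -1.1033] [-0.1277 -0.0599 -0.0516]
holder [0.5415 0.2178 0.0021] 0.57
holder_mouth [0.5283 0.1267 0.0517] 0.98
```

View pics/w3.png

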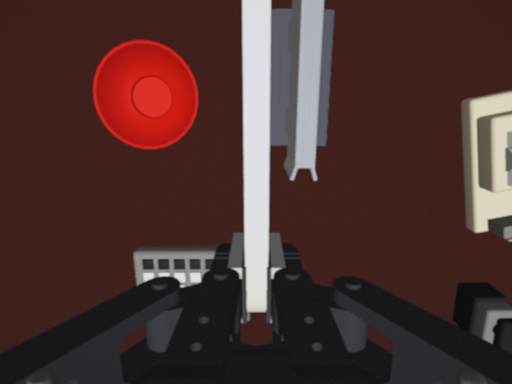

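The wrist view shows the plate up the centre (columns 243–270). The holder roof runs from about (306,168) up to (311,0), flared tips are near (292,179) and (316,179), and the foot lies behind. I'll fit the roof edges.

Run:
```python
from h import *
f=dict(np.load('w3.npz')); g=cv2.cvtColor(f['pixels'],cv2.COLOR_RGB2GRAY).astype(int)
for v in (5,60,110,150,164,168,172,176,180): print(v,g[v,282:336])
```

```text
5 [ 41  41  41  40  38  41  40  40  43  55  73  81  84  83  84  83  83  81
 100 146 177 182 180 178 177 178 178 178 177 178 180 180 178 178 178 179
 179 180 179 179 175 152  94  45  40  40  42  39  40  41  41  41  40  41]
60 [ 93  95  95  95  93  94  94  94  89  86  84  84  84  84  85  86 108 153
 180 184 182 181 181 181 180 180 181 181 180 179 180 182 182 182 181 181
 180 177 154 112  92  93  93  93  94  93  91  92  86  71  49  40  39  43]
110 [ 96  96  94  91  87  85  86  87  87  86  86  86  85  87 112 153 180 185
 185 185 185 185 183 183 185 185 183 183 184 185 185 184 183 184 180 162
 123  98  93  93  93  95  95  96  93  85  67  48  42  42  42  42  42  41]
150 [ 43  41  43  43  52  72  86  88  87  85  86  85  97 134 169 182 185 186
 186 186 183 184 186 188 187 186 186 187 186 185 184 186 183 158  92  42
  40  42  43  42  41  42  43  42  43  41  42  43  42  43  41  41  40  43]
164 [ 45  62  81  89  91  89  90  90  90  89  88  91 112 152 178 185 186 186
 186 184 183 186 188 188 187 187 187 186 185 184 185 184 162 103  51  42
  41  40  43  43  43  42  41  42  42  41  41  44  42  41 
[... 212 characters left out ...]
 41  42  42  42  43  42  42]
172 [ 42  42  41  42  60  77  86  89  88 102 139 169 180 167 130  73  43  42
  43  41  41  41  42  42  42  40  41  42  71 123 164 182 179 151  86  42
  41  41  42  42  42  42  43  43  43  43  43  40  42  42  41  42  42  41]
176 [ 42  41  41  42  42  49  67  88 119 157 179 180 158 104  53  40  42  42
  42  43  42  41  42  42  43  42  40  41  42  72 124 165 183 179 151  89
  45  40  43  41  42  43  42  44  41  42  42  42  43  43  40  42  42  43]
180 [ 41  42  42  43  42  42  43  57  89 112 118 105  67  43  42  40  41  41
  43  43  41  42  42  43  42  42  43  42  40  40  61 106 137 140 118  82
  50  42  41  42  42  43  43  42  43  43  42  43  41  41  42  42  43  43]
```

Run:
```python
from h import *
f=dict(np.load('w3.npz'))
P=np.array([ray(f,(u,v),.126) for u,v in [(312.2,5),(309.5,60),(307.05,110),(305.35,150),(304.7,164)]]); print(P)
p=np.polyfit(P[:,1],P[:,0],1); print('yaw',-np.degrees(np.arctan(p[0])),'x at y=.13,.217',np.polyval(p,[.13,.217]))
print('roof end',ray(f,(304,168.5),.126),'flare',ray(f,(293,179.5),.126),ray(f,(315,179.5),.126))
# held plate: top edge mid line in same image; tilt via top-edge width and top height
g=cv2.cvtColor(f['pixels'],cv2.COLOR_RGB2GRAY).astype(int)
for v in (10,100,200): 
    r=g[v,235:282]; c=235+np.where(r>150)[0]; print(v,c.min(),c.max(),ray(f,((c.min()+c.max())/2,v),.2703-.0337+.07))
```

```text
[[0.5472 0.2632 0.126 ]
 [0.5424 0.224  0.126 ]
 [0.5377 0.1854 0.126 ]
 [0.5339 0.1524 0.126 ]
 [0.5325 0.1404 0.126 ]]
yaw -6.801074466100801 x at y=.13,.217 [0.5312 0.5416]
roof end [0.5316 0.1365 0.126 ] flare [0.5213 0.1278 0.126 ] [0.5405 0.1257 0.126 ]
10 242 270 [0.4989 0.2205 0.3066]
100 243 269 [0.4962 0.1959 0.3066]
200 244 268 [0.4927 0.1644 0.3066]
```

Run:
```python
from h import *
plan([.5062,-.069,.0856],[180,0,83.2])
```

```text
t 9.7 turn [-0.0026  0.0096  0.44  ] then shift mm [-195.1685   41.5276  184.6928]
```

Emit:
apply_moves(deltas=[-25, 5.5, 0, 0, 0, 0.4, 2, -45, 10, 0, 0, 0, 0, 2, -50, 11, 10, 0, 0, 0, 2, -40, 8, 30, 0, 0, 0, 2, -25, 5, 40, 0, 0, 0, 2, -10, 2, 40, 0, 0, 0, 2, 0, 0, 35, 0, 0, 0, 2, 0, 0, 20, 0, 0, 0, 2, 0, 0, 9.7, 0, 0, 0, 2, 0, 0, 0, 0, 0, 0, 2])

```text
time: 10.95
position: [0.5066, -0.0682, 0.0854]
eef_rot: [-180.0, -0.0, 83.3]
contact_force: [0.2, -0.5, -1.0]
opening: 0.0069
grip_force: 78.1
```

Run:
```python
from h import *
plan([.5062,-.069,.0856],[180,0,83.2])
s=arm.observe(); print(s['position'],s['contact_force'],s['moment'])
f=grab('scene'); b=cv2.resize(f['pixels'][110:230,200:400],(800,480),interpolation=2)
# predicted plate corners (world) drawn for comparison
d=np.array([.1184,.993,0]); T=s['position']
C=[T+d*a+np.array([.0009+.004,0,h]) for a,h in [(-.01,-.0337),(.17,-.0337),(.17,.0363),(-.01,.0363)]]
R=np.array([.5316,.1365,0]); C+= [R+d*a+np.array([.0085,0,h]) for a,h in [(0,.05),(.16,.05),(.16,.126),(0,.126)]]
for q in (proj(f,C)-[200,110])*4: cv2.circle(b,tuple(int(x) for x in q),3,(255,0,255),-1)
cv2.imwrite('pics/s4.png',b[:,:,::-1])
```

```text
t 10.95 turn [-0.0276 -0.0066  0.0951] then shift mm [-0.8535 -0.3433 -0.2186]
[ 0.5066 -0.0682  0.0854] [ 0.1704 -0.528  -0.9736] [-0.0872 -0.0179  0.0074]
```

View pics/s4.png

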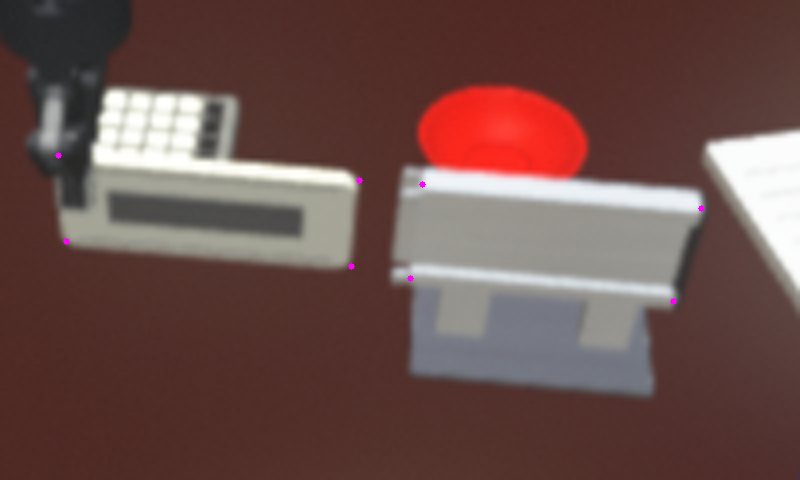

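The overlay points sit on the held plate's corners and the holder's edges. The plate is level and about 25 mm from the mouth, so I start the insertion.

Emit:
apply_moves(deltas=[8, -0.3, 0, 0, 0, 0, 2, 8, 0, 0, 0, 0, 0, 2, 8, 0, 0, 0, 0, 0, 2, 6, 0, 0, 0, 0, 0, 2, 6, 0, 0, 0, 0, 0, 2, 6, 0, 0, 0, 0, 0, 2, 6, 0, 0, 0, 0, 0, 2, 0, 0, 0, 0, 0, 0, 2])

```text
time: 12.0
position: [0.5118, -0.0198, 0.0855]
eef_rot: [-180.0, -0.0, 83.4]
contact_force: [0.3, -1.1, -1.1]
opening: 0.007
grip_force: 78.1
```

Emit:
apply_moves(deltas=[8, 0, 0, 0, 0, 0, 2, 8, 0, 0, 0, 0, 0, 2, 8, 0, 0, 0, 0, 0, 2, 8, 0, 0, 0, 0, 0, 2, 8, 0, 0, 0, 0, 0, 2, 8, 0, 0, 0, 0, 0, 2, 0, 0, 0, 0, 0, 0, 2])

```text
time: 12.88
position: [0.5175, 0.0281, 0.0856]
eef_rot: [180.0, -0.0, 83.4]
contact_force: [-0.6, 0.1, -1.7]
opening: 0.0071
grip_force: 78.1
```

Emit:
apply_moves(deltas=[9, 0, 0, 0, 0, 0.2, 2, 9, 0, 0, 0, 0, 0, 2, 9, 0, 0, 0, 0, 0, 2, 9, 0, 0, 0, 0, 0, 2, 9, 0, 0, 0, 0, 0, 2, 9, 0, 0, 0, 0, 0, 2, 9, 0, 0, 0, 0, 0, 2, 6, 0, 0, 0, 0, 0, 2, 0, 0, 0, 0, 0, 0, 2])

```text
time: 14.0
position: [0.5257, 0.0964, 0.0856]
eef_rot: [-180.0, 0.0, 83.2]
contact_force: [-0.2, -0.1, -1.5]
opening: 0.0071
grip_force: 78.1
```

Run:
```python
from h import *
s=arm.observe(); print(s['position'],s['eef_rot'],s['contact_force'])
d=np.array([.1184,.993,0]); R=np.array([.5316,.1365,0]); print('TCP holder y',-80+1000*(s['position']-R)@d)
a=grab('wrist')['pixels']; b=grab('scene')['pixels'][110:230,230:390]
cv2.imwrite('pics/s5.png',np.hstack([cv2.resize(a,(400,300)),cv2.resize(b,(400,300),interpolation=2)])[:,:,::-1])
```

```text
[0.5257 0.0964 0.0856] [-179.9992    0.0024   83.1652] [-0.1548 -0.0828 -1.5497]
TCP holder y -120.53529109430073
```

View pics/s5.png

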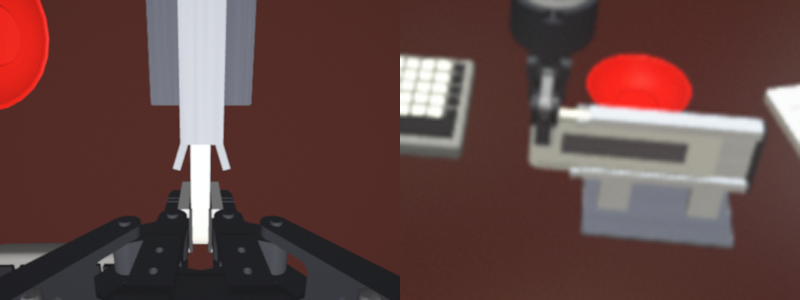

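The plate is 150 mm in, centred between the flares. I go 10 mm more, release, back off, close the fingers and lower them for pushing.

Emit:
apply_moves(deltas=[6, 0, 0, 0, 0, 0, 2, 4, 0, 0, 0, 0, 0, 2, 0, 0, 1, 0, 0, 0, 2, 0, 0, 0, 0, 0, 0, 12, 0, 0, 0, 0, 0, 0, 25, 0, 0, 0, 0, 0, 0, 35, 0, 0, 0, 0, 0, 0, 35, 0, 0, 0, 0, 0, 0, 35])

```text
time: 15.1
position: [0.5269, 0.1058, 0.0846]
eef_rot: [180.0, -0.0, 83.1]
contact_force: [-0.3, 0.6, 0.0]
opening: 0.0349
grip_force: 0.0
```

Emit:
apply_moves(deltas=[-10, 0, 0, 0, 0, 0, 35, -15, 0, 0, 0, 0, 0, 35, -15, 0, 0, 0, 0, 0, 35, 0, 0, 3, 0, 0, 0, 10, 0, 0, 4, 0, 0, 0, 0, 0, 0, 0, 0, 0, 0, 0, 0, 0, 0, 0, 0, 0, 0, 0, 0, 0, 0, 0, 0, 0, 0, 0, 0, 0, 0, 0, 0], squeeze=40)

```text
time: 16.23
position: [0.5222, 0.0664, 0.0777]
eef_rot: [180.0, -0.0, 83.1]
contact_force: [0.6, -0.1, -0.1]
opening: -0.0004
grip_force: 0.0
```

Run:
```python
from h import *
s=arm.observe(); print(s['position'],s['eef_rot'],s['opening'],s['contact_force'])
d=np.array([.1184,.993,0]); R=np.array([.5316,.1365,0]); print('TCP holder y',-80+1000*(s['position']-R)@d)
a=grab('wrist')['pixels']; b=grab('scene')['pixels'][110:230,230:390]
cv2.imwrite('pics/s6.png',np.hstack([cv2.resize(a,(400,300)),cv2.resize(b,(400,300),interpolation=2)])[:,:,::-1])
```

```text
[0.5222 0.0664 0.0777] [179.9865  -0.0025  83.1372] -0.0003683761835875662 [ 0.5731 -0.1201 -0.0703]
TCP holder y -150.76798001543546
```

View pics/s6.png

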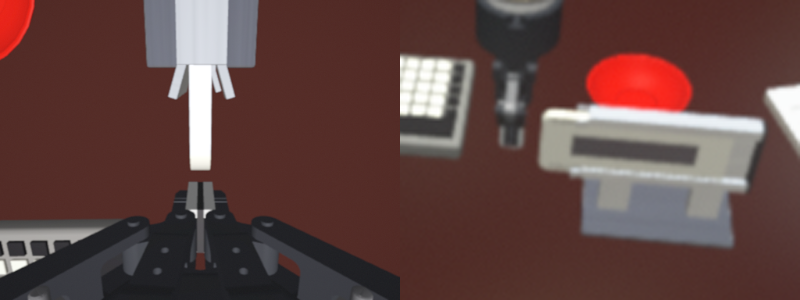

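The plate now stands free in the channel, end proud, with the closed fingers centred behind it. Push.

Emit:
apply_moves(deltas=[6, 0, 0, 0, 0, 0, 0, 6, 0, 0, 0, 0, 0, 0, 5, 0, 0, 0, 0, 0, 0, 4, 0, 0, 0, 0, 0, 0, 4, 0, 0, 0, 0, 0, 0, 4, 0, 0, 0, 0, 0, 0, 4, 0, 0, 0, 0, 0, 0, 2, 0, 0, 0, 0, 0, 0])

```text
time: 17.32
position: [0.5263, 0.1011, 0.0776]
eef_rot: [-180.0, 0.0, 83.1]
contact_force: [0.5, -1.6, 0.7]
opening: 0.0001
grip_force: 0.5
```

Emit:
apply_moves(deltas=[1.5, 0, 0, 0, 0, 0, 0, 1.5, 0, 0, 0, 0, 0, 0])

```text
time: 17.58
position: [0.5267, 0.1039, 0.0776]
eef_rot: [-180.0, 0.0, 83.1]
contact_force: [-0.4, -0.4, 0.2]
opening: -0.0002
grip_force: 0.5
```

Contact force is still small. I keep stepping in, watching for a rise.

Emit:
apply_moves(deltas=[1, 0, 0, 0, 0, 0, 0, 1, 0, 0, 0, 0, 0, 0, 0, 0, 0, 0, 0, 0, 0])

```text
time: 17.95
position: [0.5269, 0.106, 0.0776]
eef_rot: [-180.0, -0.0, 83.1]
contact_force: [0.6, -0.2, -0.3]
opening: 0.0
grip_force: 0.2
```

Emit:
apply_moves(deltas=[1, 0, 0, 0, 0, 0, 0, 0, 0, 0, 0, 0, 0, 0])

```text
time: 18.2
position: [0.527, 0.1066, 0.0776]
eef_rot: [-180.0, 0.0, 83.1]
contact_force: [-0.1, -3.1, 0.5]
opening: 0.0
grip_force: 1.3
```

Emit:
apply_moves(deltas=[1, 0, 0, 0, 0, 0, 0, 0, 0, 0, 0, 0, 0, 0])

```text
time: 18.45
position: [0.527, 0.1066, 0.0776]
eef_rot: [-180.0, 0.1, 83.2]
contact_force: [-0.9, -6.4, 0.6]
opening: -0.0001
grip_force: 3.5
```

Emit:
apply_moves(deltas=[1, 0, 0, 0, 0, 0, 0, 1, 0, 0, 0, 0, 0, 0, 0, 0, 0, 0, 0, 0, 0])

```text
time: 18.82
position: [0.5269, 0.1066, 0.0777]
eef_rot: [-179.9, 0.3, 83.3]
contact_force: [-1.9, -14.2, 1.9]
opening: 0.0
grip_force: 7.3
```

Emit:
apply_moves(deltas=[-8, 0, 0, 0, 0, 0, 0, -20, 0, 0, 0, 0, 0, 0, -30, 0, 0, 0, 0, 0, 0, -30, 0, -10, 0, 0, 0, 0, 0, 0, -40, 0, 0, 0, 0, 0, 0, -40, 0, 0, 0, 0, 0, 0, 0, 0, 0, 0, 0])

```text
time: 19.7
position: [0.5192, 0.0225, 0.1704]
eef_rot: [179.6, -0.0, 83.1]
contact_force: [0.3, 0.0, -0.3]
opening: -0.0001
grip_force: 0.0
```

Run:
```python
from h import *
a=grab('wrist'); f=grab('scene'); t=grab('top')
b=cv2.resize(f['pixels'][110:230,230:390],(400,300),interpolation=2)
d=np.array([.1184,.993,0]); R=np.array([.5316,.1365,0])
C=[R+d*(-.02)+np.array([.004,0,h]) for h in (.05,.12)]+[R+d*.16+np.array([.004,0,.05])]
for q in (proj(f,C)-[230,110])*2.5: cv2.circle(b,tuple(int(x) for x in q),2,(255,0,255),-1)
top=cv2.resize(t['pixels'][100:300,100:440],(400,235)); sc=cv2.resize(f['pixels'][90:290,30:450],(400,235))
cv2.imwrite('pics/s7.png',np.vstack([np.hstack([cv2.resize(a['pixels'],(400,300)),b]),np.hstack([top,sc])])[:,:,::-1])
```

```text
(no output)
```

View pics/s7.png

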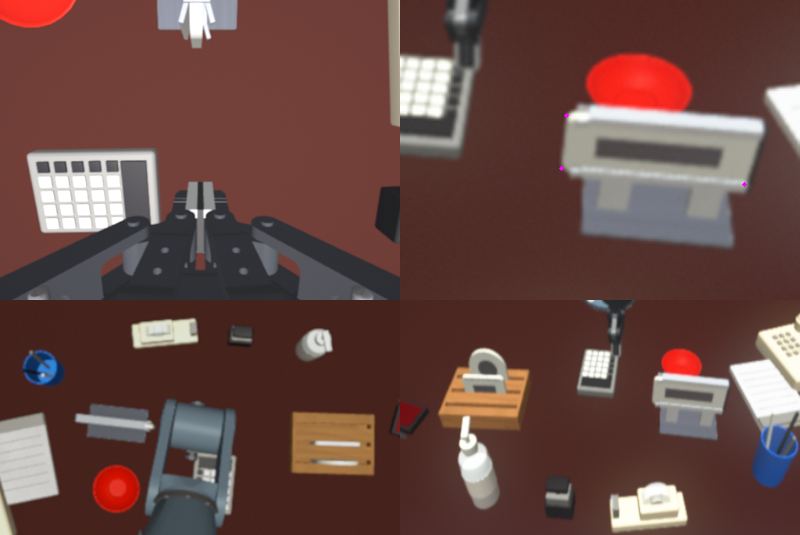

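The plate is home: its near end sits on the predicted fully-home points at about (563,115) and (563,168). The other two plates stand in the rack and nothing else has moved.

```bash
python3 -c "
from workcell import arm
print(arm.finish_job())"
```

```text
the job is handed in; nothing more can be done
None
```

The name plate is pushed home against the end stop in the sign holder, the other two plates still stand in the rack, nothing else moved in the final pictures, and the job was handed in at about 20 s.

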